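# Fetch the boxed-in tin for a food parcel

## Robot

A 7-joint arm with a two-finger parallel gripper is mounted at the origin on the work surface. World frame = base frame: x ahead of the robot, y to its left, z up, the work surface at z = 0. Lengths are in mm, angles in degrees, forces in N, time in s.
With the tool pointing down it reaches from about 400 to 850 mm from the base axis. Payload 10.4 kg.
Tool frame: the origin (TCP) lies at the very end of the fingers, on their centre line; the grasp point (between the pads) lies 19 mm behind it; z points along the fingers, x is the direction in which the jaws open and shut, and the axes are right-handed (so a half turn about z gives the same grasp; the last joint's range is limited). The gripper opens to 87 mm and grips with 3 to 60 N. Pads are 19 mm wide; open, the fingers measure 117 mm over their backs; the gripper's body (75 mm by 190 mm) begins 51 mm behind the grasp point.
Start: joints at [72.731, 19.034, -3.707, 83.658, 1.238, 77.344, -5.071], TCP at [172.023, -600.883, 222.576] pointing down, gripper open.
Joint ranges: [-148.97, 148.97], [-28.65, 121.19], [-84.17, 76.75], [9.2, 138.47], [-72.65, 252.65], [3.7, 117.97], [-149.18, 149.18]. Speed limits (degrees/s): [127.2, 127.2, 159.86, 159.86, 180, 180, 180].

## Interface

Orientations are given as [roll, pitch, yaw] about the fixed x, y, z axes, in that order (R = Rz(yaw) Ry(pitch) Rx(roll)).
In Python, from plant import observe, snapshot, camera_params, ticket gives the robot as it stands. The module is installed in compiled form; this text tells all that it offers.
- The arm moves only by the tool apply_moves, never from a script. Its argument "series" is a list of rows, each a list of 3 entries, a list of its own where there are three numbers: the shift along the tool's x, y, z in m, then the turn, a rotation vector about the tool's x, y, z in rad, then the closure, from 0 (fully open) to 1 (shut). A call has 1 to 20 rows; each row is the pose to reach, as a shift and turn from the pose commanded when the call began, along the tool's axes at that moment; what a row does not reach only later rows make up. A row lasts 1/8 s, in which the tool goes at most 62.5 mm and 10.7 degrees, less where a joint would pass 70% of its speed; a pose out of reach is approached as far as the arm can. A call with a gripper value outside its range is refused whole. The fingers move at their own pace and stop on an object; "force" is the grip in N (left out, the last holds). Time passes only in rows, so rows that repeat a pose let the fingers close. It gives the time, the measured TCP pose, the force and the opening at its end, in the units of the state.
- observe(): the state, without advancing time (a new reading comes with each control period).
- snapshot(name): name is "scene" or "top"; returns the picture (480x640x3 uint8, red, green, blue); there is no depth.
- camera_params(name): a dict with "fx", "fy", "cx", "cy" (pixels), "position" and "attitude" of the camera in the world. Camera axes: x right, y down, z forward; pixel columns grow to the right and rows downward; lengths in mm; the calibration is good to about 2 mm. A picture is of the moment at which its call begins. camera_params takes no time and is no camera call.
- ticket.finish_job(): hands the job in, once; it reports no verdict.
The state is a dict: "clock": time; "joint_positions": joint angles; "joint_vel": joint speeds; "joint_efforts": joint torques, N m; "ee_pos": TCP position; "orientation": TCP orientation; "ft_force": force on the tool from outside, world axes, zero at the start; "torque": the same for the moment, N m; "grip_width": finger opening in mm.
Only numpy, scipy, OpenCV 4.12 (cv2) and the standard library are available. Lean on these libraries where they do the work, as an engineer would, in place of code of your own. Each camera call takes 0.05 s, during which the arm holds its last target. There are 200 camera calls.

## Task

The parcel still needs the flat tin that is hemmed in by the can, the jar and the white carton in the cardboard stock tray. First set all three on the grey side tray, then put the tin flat in the empty wide compartment of the order box while they wait there, and only then put each of the three back in the stock tray exactly where it stood at the start. Keep everything upright and leave the small packs where they are.

Things in the scene. Friction and masses are not known exactly. Their poses are not given: they have to be found in the camera images.
- tin_c (a point): The wanted thing: flat round bare-steel food tin, 60 mm diameter, 32 mm high, standing flat in the stock tray, hemmed in on three sides (left, right, front) by the can, the jar and the carton, about 70 mm from centre to centre, so gaps beside it are about 10 mm. The point is its centre, 16 mm above its underside; z is up.
- can_c (a point): Upright food can with steel ends and a paper label, 62 mm diameter, 86 mm high, about 0.36 kg. At the left, right or front of the tin; which of the three varies. The point is its centre, 43 mm above its underside. Its z axis points up; its turn about the vertical does not matter.
- jar_c (a point): Upright amber glass jar with a steel lid: body 60 mm diameter up to 60 mm height (lid 53 mm diameter above), 80 mm high in all, about 0.28 kg. At the left, right or front of the tin; which varies. The point is its centre, 40 mm above its underside. Its z axis points up; its turn about the vertical does not matter.
- carton_c (a point): Upright plain white carton, 56 mm along its x by 50 mm along its y, 90 mm high, about 0.15 kg. At the left, right or front of the tin, its sides nearly parallel to the stock tray's; which place varies. The point is its centre, 45 mm above its underside. Its z axis points up; its turn about the vertical does not matter.
- stock: Fixed shallow cardboard stock tray, 200 mm (its x) by 240 mm (its y), floor 3 mm thick, walls 18 mm high from the table. Origin: centre of its underside, on the table. In its frame the tin stands at x 35, y 0 mm; the three others stand at x 35, y 70 (left), x 35, y -70 (right) and x -35, y 0 (front), each within 3 mm. A can, jar or carton at left or right has finger room on its +x and -x sides; the front one on its +y and -y sides.
- side: Fixed grey plastic side tray, empty, 150 mm (its x) by 250 mm (its y), floor 4 mm thick, rim 12 mm high from the table, 4 mm wide. Holds the can, jar and carton side by side along y while the tin is fetched. Origin: centre of its underside, on the table.
- order: Fixed open cardboard order box, 170 mm (its x) by 235 mm (its y) outside, walls 4 mm thick and 50 mm high, floor 4 mm thick. A divider of the same thickness, 46 mm high, runs along x at y = -21.5 mm. The compartment on the +y side is the wide one and empty (its centre is at x 0, y 47 mm; 162 x 133 mm inside); the one on the -y side is narrow and holds a pack. Origin: centre of its underside, on the table.
- packA_c (a point): Small brown card pack lying flat in the left (+y) front corner of the stock tray, 32 x 46 x 22 mm; loose; leave it alone. The point is its centre.
- packB_c (a point): Small brown card pack lying flat in the right (-y) front corner of the stock tray, 32 x 46 x 22 mm; loose; leave it alone. The point is its centre.
- packC_c (a point): Small brown card pack lying flat already packed in the narrow compartment of the order box, 120 x 62 x 26 mm; loose; leave it alone. The point is its centre.

How it is judged (in metres and radians):
On the way, in this order (a step that is already met when the one before it is completed fails the run):
1. the can, the jar and the carton all stand upright on the grey side tray, released and at rest (x of can_c in the frame of side between -0.075 and 0.075 m and y of can_c in the frame of side between -0.125 and 0.125 m and z of can_c in the frame of side between 0.037 and 0.059 m and x of jar_c in the frame of side between -0.075 and 0.075 m and y of jar_c in the frame of side between -0.125 and 0.125 m and z of jar_c in the frame of side between 0.034 and 0.056 m and x of carton_c in the frame of side between -0.075 and 0.075 m and y of carton_c in the frame of side between -0.125 and 0.125 m and z of carton_c in the frame of side between 0.039 and 0.061 m and angle between each of can_c, jar_c, carton_c's own z axis and vertical below 0.15 rad and linear speed of each of can, jar, carton below 0.02 m/s and contact force between each of can, jar, carton and the fingers below 0.1 N), for 0.2 s.
2. the tin lies flat on the floor of the wide compartment of the order box, released, while the three still stand on the side tray (x of tin_c in the frame of order between -0.06 and 0.06 m and y of tin_c in the frame of order between -0 and 0.09 m and z of tin_c in the frame of order between 0.01 and 0.028 m and angle between tin_c's own z axis and vertical below 0.15 rad and linear speed of tin below 0.02 m/s and contact force between tin and the fingers below 0.1 N and x of can_c in the frame of side between -0.075 and 0.075 m and y of can_c in the frame of side between -0.125 and 0.125 m and z of can_c in the frame of side between 0.037 and 0.059 m and x of jar_c in the frame of side between -0.075 and 0.075 m and y of jar_c in the frame of side between -0.125 and 0.125 m and z of jar_c in the frame of side between 0.034 and 0.056 m and x of carton_c in the frame of side between -0.075 and 0.075 m and y of carton_c in the frame of side between -0.125 and 0.125 m and z of carton_c in the frame of side between 0.039 and 0.061 m), for 0.2 s.
At the end, for the whole second after the job is handed in: The tin lies flat (within 0.15 rad) on the floor of the order box's wide compartment, and the can, the jar and the carton each stand upright (within 0.15 rad) with their centres within 15 mm of where they were at the start; all four are released and at rest (under 0.02 m/s) (x of tin_c in the frame of order between -0.06 and 0.06 m and y of tin_c in the frame of order between -0 and 0.09 m and z of tin_c in the frame of order between 0.01 and 0.028 m and angle between each of tin_c, can_c, jar_c, carton_c's own z axis and vertical below 0.15 rad and linear speed of each of tin, can, jar, carton below 0.02 m/s and contact force between each of tin, can, jar, carton and the fingers below 0.1 N and distance of each of can_c, jar_c, carton_c from where it was at the start of the episode below 0.015 m); the robot touches nothing.
It fails at once if a small pack is shifted by more than 20 mm (distance of any of packA_c, packB_c, packC_c from where it was at the start of the episode above 0.02 m).
It fails at once if the can, jar, carton or tin is tipped by more than 0.7 rad (angle between any of can_c, jar_c, carton_c, tin_c's own z axis and vertical above 0.7 rad).
It also fails if it takes over 147 s, if anything falls off the work surface, if the arm or the gripper's body presses on something with over 40 N, if the wrist force passes 120 N, or if a joint passes its speed limit or range.

## Working session

There is one attempt and no reset: what is moved stays moved. The work goes in short steps, Python scripts to look and compute and a tool call to move; the robot and the scene stay as the last step left them, time stands still between calls to the robot, and variables do not carry over. Pictures are saved under pics/ and viewed, about 12 in all and at most 16, crops included, and the job is handed in when it is done.

Besides the shell and the picture viewer there is one more tool, called after "Emit:" as name(argument=value, ...), one argument or row to a line, values as JSON. apply_moves: Moves the arm, as the interface text tells. Its arguments: {"type":"object","properties":{"series":{"type":"array"},"force":{"type":"number"}},"required":["series"]}

```bash
mkdir -p pics; python3 - <<'E'
from plant import observe,snapshot,camera_params
import cv2
for n in("scene","top"):
    cv2.imwrite(f"pics/{n}0.png",snapshot(n)[...,::-1]); print(n,camera_params(n))
s=observe();print(s)
E
```

```text
scene {'fx': 542.8950532923673, 'fy': 542.8950532923673, 'cx': 316.17531810883395, 'cy': 240.98463193606105, 'position': array([1303.25415767,  349.23595075,  999.7650209 ]), 'attitude': array([-136.2524459 ,    0.63669554,  114.59878753])}
top {'fx': 534.0243662819726, 'fy': 534.0243662819726, 'cx': 316.97420825696867, 'cy': 237.52301344982206, 'position': array([ 312.13008891,  -43.75280607, 1075.51088355]), 'attitude': array([-170.51945015,    1.5671482 ,  -91.37887825])}
{'clock': 0.1, 'joint_positions': array([72.73235484, 19.06880453, -3.70608756, 83.70065951,  1.23683301,
       77.34350339, -5.06919719]), 'joint_vel': array([ 0.04838045, -0.12700993,  0.04591417, -0.07600277,  0.06221526,
        0.02990032,  0.04998855]), 'joint_efforts': array([ 2.25520758e-03, -6.24549866e+01,  2.52360088e-02, -3.90717030e+01,
       -6.14616042e-02,  3.66720767e-02,  1.60179104e-05]), 'ee_pos': array([ 171.88419476, -600.54116092,  221.83298837]), 'orientation': array([ 1.79997138e+02,  7.31078664e-02, -7.40257309e+01]), 'ft_force': array([ 0.25403904, -0.27113026, -0.27001442]), 'torque': array([-0.06419332,  0.04192508,  0.02698366]), 'grip_width': 87.04180491961226}
```

View pics/top0.png

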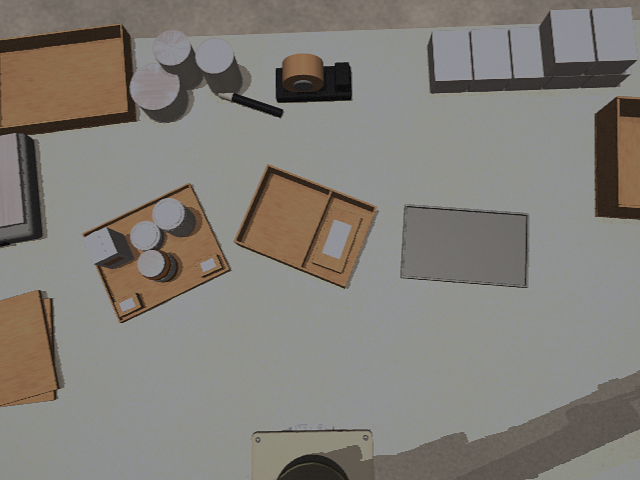

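View pics/scene0.png

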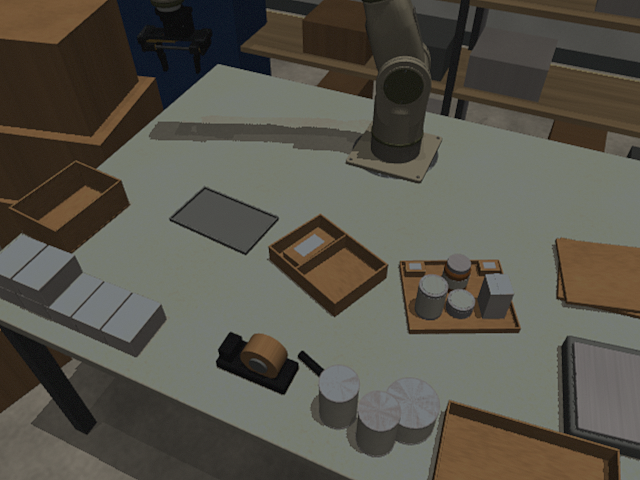

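```bash
python3 - <<'E'
import cv2
t=cv2.imread("pics/top0.png");s=cv2.imread("pics/scene0.png")
cv2.imwrite("pics/ct.png",cv2.convertScaleAbs(cv2.resize(t[178:328,75:240],None,fx=4,fy=4,interpolation=2),alpha=1.4))
cv2.imwrite("pics/cs.png",cv2.convertScaleAbs(cv2.resize(s[245:340,392:527],None,fx=5,fy=5,interpolation=2),alpha=1.4))
E
```

```text
(no output)
```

View pics/ct.png

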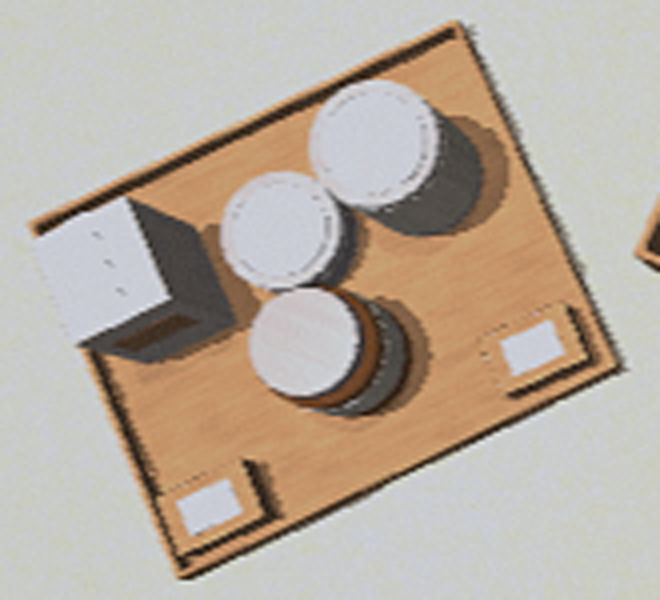

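View pics/cs.png

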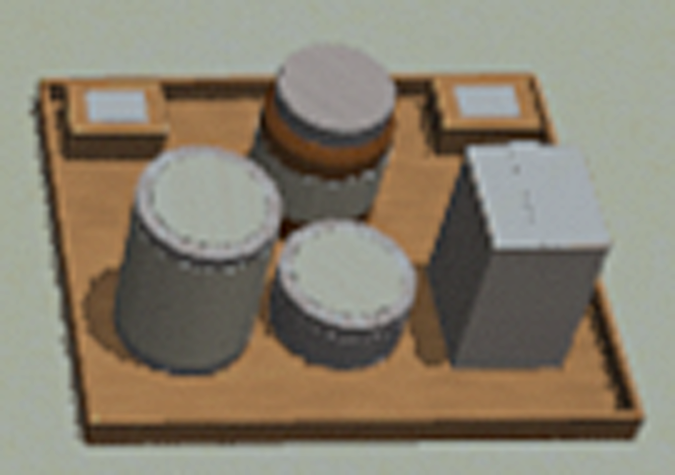

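Top view crop: can at right (375,145), tin (281,231), jar in front (305,342), carton at left (102,272). The scene crop agrees on that layout. Next I cast rays through these points.

```bash
cat > h.py <<'E'
import numpy as np
from scipy.spatial.transform import Rotation as R
from plant import observe,snapshot,camera_params
P={n:camera_params(n) for n in("scene","top")}
def ray(n,uv):
    p=P[n]; d=np.array([(uv[0]-p["cx"])/p["fx"],(uv[1]-p["cy"])/p["fy"],1])
    return p["position"],R.from_euler("xyz",p["attitude"],degrees=True).as_matrix()@d
def onz(n,uv,z):
    o,d=ray(n,uv); return (o+d*(z-o[2])/d[2])[:2]
def proj(n,X):
    p=P[n]; c=R.from_euler("xyz",p["attitude"],degrees=True).as_matrix().T@(np.array(X)-p["position"])
    return np.array([p["fx"]*c[0]/c[2]+p["cx"],p["fy"]*c[1]/c[2]+p["cy"]])
def frame(pts,n,z,lx,ly):
    # rim corners in order (+x+y),(+x-y),(-x-y),(-x+y)
    q=np.array([onz(n,p,z) for p in pts]); m=np.array([[lx,ly],[lx,-ly],[-lx,-ly],[-lx,ly]])/2
    a=q-q.mean(0); th=np.arctan2((m[:,0]*a[:,1]-m[:,1]*a[:,0]).sum(),(m*a).sum())
    c,s=np.cos(th),np.sin(th); print("resid",np.round(a-m@np.array([[c,s],[-s,c]]),1).tolist())
    return q.mean(0),np.degrees(th)
E
python3 - <<'E'
from h import *
T=lambda c:((np.array(c)+.5)/4-.5+[75,178]); S=lambda c:((np.array(c)+.5)/5-.5+[392,245])
for k,a,b,z in [("can",(375,145),(209,202),89),("tin",(281,231),(346,274),35),("jar",(305,342),(336,90),83),("carton",(102,272),(535,197),93)]:
    print(k,onz("top",T(a),z).round(1),onz("scene",S(b),z).round(1))
print("stock",frame([T(c) for c in[(33,225),(460,22),(624,368),(182,578)]],"top",18,200,240))
print("stock s",frame([S(c) for c in[(642,418),(85,425),(40,80),(537,76)]],"scene",18,200,240))
print("side",frame([(404,206),(528,213),(526,287),(402,279)],"top",12,150,250))
print("side s",frame([(248,252),(170,217),(205,188),(278,217)],"scene",12,150,250))
print("order",frame([(268,167),(377,208),(347,287),(236,242)],"top",50,170,235))
print("order s",frame([(337,301),(269,254),(321,215),(387,264)],"scene",50,170,235))
E
```

```text
can [531.2 260.8] [531.4 261.7]
tin [500.8 323.8] [500.7 323.5]
jar [438.6 293.9] [440.5 294.9]
carton [473.1 387.7] [475.4 388.3]
resid [[-0.5, -0.1], [-1.0, 0.9], [-0.2, -0.9], [1.7, 0.1]]
stock (array([470.3676203 , 306.59179236]), np.float64(24.672659958276416))
resid [[-1.3, -1.0], [0.5, -0.6], [0.3, 1.2], [0.4, 0.5]]
stock s (array([471.62717308, 309.00139161]), np.float64(24.59396655169467))
resid [[-1.0, -0.9], [-0.1, 0.3], [0.9, 3.7], [0.2, -3.1]]
side (array([ 465.17539702, -313.96058851]), np.float64(-5.240194235531571))
resid [[-4.5, 0.7], [-5.4, -1.4], [6.7, 4.7], [3.2, -4.0]]
side s (array([ 468.50343138, -310.43736185]), np.float64(-5.7012711454903044))
resid [[-3.5, 0.1], [-1.4, 2.8], [2.0, -0.2], [3.0, -2.7]]
order (array([ 5.08769299e+02, -2.04107048e-01]), np.float64(-23.14206230558895))
resid [[-9.8, -9.9], [9.8, 8.6], [-3.2, 6.8], [3.1, -5.5]]
order s (array([516.86518332,   7.99933371]), np.float64(-20.445372752384355))
```

Both views agree to about 2 mm and fit the nominal layout: can right, carton left, jar front, stock yaw 24.6°. Order of work is can, carton, jar, then the tin.

```bash
cat >> h.py <<'E'
def plan(*w):
    s=observe(); R0=R.from_euler("xyz",s["orientation"],degrees=True)
    print("t",round(s["clock"],2),"ee",s["ee_pos"].round(1),s["orientation"].round(1),"f",s["ft_force"].round(1),"grip",round(s["grip_width"],1),"j7",s["joint_positions"][[0,6]].round())
    for x,y,z,a in w:
        t=R0.inv().apply(np.array([x,y,z])-s["ee_pos"]); r=(R0.inv()*R.from_euler("xyz",[180,0,a],degrees=True)).as_rotvec()
        print((t/1000).round(4).tolist(),r.round(3).tolist(),"rows",round(max(np.linalg.norm(t)/62.5,np.degrees(np.linalg.norm(r))/10.7),1))
def loc(c,yaw,x,y):
    a=np.radians(yaw);return np.array(c)+[x*np.cos(a)-y*np.sin(a),x*np.sin(a)+y*np.cos(a)]
E
python3 - <<'E'
from h import *
plan((500,-150,240,-15),(531.3,261,180,24.6),(531.3,261,35,24.6))
for y in(80,0,-80): print("side",loc((466,-312.5),-5.4,0,y).round(1))
print("order",loc((510,1),-22.5,0,47).round(1))
E
```

```text
t 0.1 ee [ 171.9 -600.5  221.8] [ 1.8e+02  1.0e-01 -7.4e+01] f [ 0.3 -0.3 -0.3] grip 87.0 j7 [73. -5.]
[-0.3429, -0.4394, -0.0178] [-0.001, 0.001, -1.03] rows 8.9
[-0.7293, -0.5826, 0.0427] [-0.001, 0.001, -1.721] rows 15.0
[-0.7291, -0.5826, 0.1877] [-0.001, 0.001, -1.721] rows 15.2
side [ 473.5 -232.9]
side [ 466.  -312.5]
side [ 458.5 -392.1]
order [528.   44.4]
```

Emit:
apply_moves(
  series=[
    [[-0.343,-0.439,-0.018],[0,0,-1.03],0],
    [[-0.343,-0.439,-0.018],[0,0,-1.03],0],
    [[-0.343,-0.439,-0.018],[0,0,-1.03],0],
    [[-0.343,-0.439,-0.018],[0,0,-1.03],0],
    [[-0.343,-0.439,-0.018],[0,0,-1.03],0],
    [[-0.343,-0.439,-0.018],[0,0,-1.03],0],
    [[-0.343,-0.439,-0.018],[0,0,-1.03],0],
    [[-0.343,-0.439,-0.018],[0,0,-1.03],0],
    [[-0.343,-0.439,-0.018],[0,0,-1.03],0],
    [[-0.343,-0.439,-0.018],[0,0,-1.03],0],
    [[-0.729,-0.5825,0.043],[0,0,-1.72],0],
    [[-0.729,-0.5825,0.043],[0,0,-1.72],0],
    [[-0.729,-0.5825,0.043],[0,0,-1.72],0],
    [[-0.729,-0.5825,0.043],[0,0,-1.72],0],
    [[-0.729,-0.5825,0.043],[0,0,-1.72],0],
    [[-0.729,-0.5825,0.043],[0,0,-1.72],0],
    [[-0.729,-0.5825,0.043],[0,0,-1.72],0],
    [[-0.729,-0.5825,0.043],[0,0,-1.72],0],
    [[-0.729,-0.5825,0.043],[0,0,-1.72],0],
  ],
  force=30,
)

```text
clock: 2.48
ee_pos: [531.7, 258.9, 179.1]
orientation: [180.0, 0.1, 24.5]
ft_force: [0.7, -1.1, -0.4]
grip_width: 86.9
```

```bash
python3 -c "
from h import *
plan((531.3,261,180,24.6),(531.3,261,35,24.6))"
```

```text
t 2.48 ee [531.7 258.9 179.1] [1.80e+02 1.00e-01 2.45e+01] f [ 0.7 -1.1 -0.4] grip 86.9 j7 [  8. -19.]
[0.0005, -0.0021, -0.0009] [0.001, 0.001, -0.002] rows 0.0
[0.0006, -0.0022, 0.1441] [0.001, 0.001, -0.002] rows 2.3
```

Emit:
apply_moves(
  series=[
    [[0,-0.0005,0.04],[0,0,0],0],
    [[0,-0.0005,0.09],[0,0,0],0],
    [[0,-0.0005,0.125],[0,0,0],0],
    [[0,-0.0005,0.144],[0,0,0],0],
    [[0,-0.0005,0.144],[0,0,0],0],
    [[0,-0.0005,0.144],[0,0,0],0],
    [[0,-0.0005,0.144],[0,0,0],1],
    [[0,-0.0005,0.144],[0,0,0],1],
    [[0,-0.0005,0.144],[0,0,0],1],
    [[0,-0.0005,0.144],[0,0,0],1],
    [[0,-0.0005,0.144],[0,0,0],1],
    [[0,-0.0005,0.144],[0,0,0],1],
  ],
  force=30,
)

```text
clock: 3.98
ee_pos: [531.3, 260.8, 35.8]
orientation: [180.0, -0.0, 24.5]
ft_force: [-0.9, -0.9, 4.5]
grip_width: 61.7
```

```bash
python3 -c "
from h import *
plan((531.3,261,190,24.6),(490,-150,190,10),(458.5,-392,160,-5.4))"
```

```text
t 3.98 ee [531.3 260.8  35.8] [180.   -0.   24.5] f [-0.9 -0.9  4.5] grip 61.7 j7 [  5. -24.]
[0.0001, -0.0002, -0.1542] [0.0, -0.0, -0.001] rows 2.5
[-0.208, 0.3566, -0.1542] [0.0, -0.0, 0.253] rows 7.1
[-0.3371, 0.5637, -0.1242] [0.0, -0.0, 0.522] rows 10.7
```

Emit:
apply_moves(
  series=[
    [[0,0,-0.03],[0,0,0],1],
    [[0,0,-0.08],[0,0,0],1],
    [[0,0,-0.13],[0,0,0],1],
    [[0,0,-0.154],[0,0,0],1],
    [[-0.208,0.3565,-0.154],[0,0,0.253],1],
    [[-0.208,0.3565,-0.154],[0,0,0.253],1],
    [[-0.208,0.3565,-0.154],[0,0,0.253],1],
    [[-0.208,0.3565,-0.154],[0,0,0.253],1],
    [[-0.208,0.3565,-0.154],[0,0,0.253],1],
    [[-0.208,0.3565,-0.154],[0,0,0.253],1],
    [[-0.208,0.3565,-0.154],[0,0,0.253],1],
    [[-0.337,0.5635,-0.124],[0,0,0.522],1],
    [[-0.337,0.5635,-0.124],[0,0,0.522],1],
    [[-0.337,0.5635,-0.124],[0,0,0.522],1],
    [[-0.337,0.5635,-0.124],[0,0,0.522],1],
    [[-0.337,0.5635,-0.124],[0,0,0.522],1],
    [[-0.337,0.5635,-0.124],[0,0,0.522],1],
    [[-0.337,0.5635,-0.124],[0,0,0.522],1],
  ],
)

```text
clock: 6.22
ee_pos: [459.0, -390.4, 159.4]
orientation: [-180.0, 0.0, -5.3]
ft_force: [0.4, 0.1, -3.6]
grip_width: 61.4
```

```bash
python3 -c "
from h import *
plan((458.5,-392,37.5,-5.4))"
```

```text
t 6.22 ee [ 459.  -390.4  159.4] [-180.     0.    -5.3] f [ 0.4  0.1 -3.6] grip 61.4 j7 [57. 24.]
[-0.0004, 0.0017, 0.1219] [-0.001, 0.0, 0.002] rows 2.0
```

Next I lower, release, rise and move on toward the carton.

Emit:
apply_moves(
  series=[
    [[0,0,0.03],[0,0,0],1],
    [[0,0,0.07],[0,0,0],1],
    [[0,0,0.1],[0,0,0],1],
    [[0,0,0.115],[0,0,0],1],
    [[0,0,0.12],[0,0,0],1],
    [[0,0,0.122],[0,0,0],1],
    [[0,0,0.122],[0,0,0],1],
    [[0,0,0.122],[0,0,0],1],
  ],
)

```text
clock: 7.22
ee_pos: [458.9, -392.2, 38.4]
orientation: [180.0, -0.1, -5.4]
ft_force: [-0.8, -0.5, -5.2]
grip_width: 61.7
```

```bash
python3 -c "
from h import *
plan((458.5,-392,170,-5.4),(500,-100,190,10),(474.3,387.8,180,24.6))"
```

```text
t 7.22 ee [ 458.9 -392.2   38.4] [ 1.8e+02 -1.0e-01 -5.4e+00] f [-0.8 -0.5 -5.2] grip 61.7 j7 [55. 21.]
[-0.0002, -0.0, -0.1316] [0.001, -0.001, 0.0] rows 2.1
[0.0137, -0.2946, -0.1519] [0.001, -0.001, -0.269] rows 5.3
[-0.0577, -0.7778, -0.1423] [0.001, -0.001, -0.523] rows 12.7
```

Emit:
apply_moves(
  series=[
    [[0,0,0.0015],[0,0,0],1],
    [[0,0,0.0015],[0,0,0],1],
    [[0,0,0.0015],[0,0,0],0],
    [[0,0,0.0015],[0,0,0],0],
    [[0,0,0.0015],[0,0,0],0],
    [[0,0,0.0015],[0,0,0],0],
    [[0,0,-0.05],[0,0,0],0],
    [[0,0,-0.1],[0,0,0],0],
    [[0,0,-0.14],[0,0,0],0],
  ],
)

```text
clock: 8.35
ee_pos: [458.8, -391.9, 179.8]
orientation: [179.9, -0.1, -5.4]
ft_force: [0.2, -0.2, -0.3]
grip_width: 87.0
```

```bash
python3 -c "
from h import *
plan((500,-100,190,10),(474.3,387.8,180,24.6))"
```

```text
t 8.35 ee [ 458.8 -391.9  179.8] [ 1.799e+02 -1.000e-01 -5.400e+00] f [ 0.2 -0.2 -0.3] grip 87.0 j7 [57. 24.]
[0.0137, -0.2945, -0.0104] [0.001, -0.001, -0.268] rows 4.7
[-0.0576, -0.7777, -0.001] [0.001, -0.001, -0.523] rows 12.5
```

Emit:
apply_moves(
  series=[
    [[0.0137,-0.2945,-0.01],[0,0,-0.268],0],
    [[0.0137,-0.2945,-0.01],[0,0,-0.268],0],
    [[0.0137,-0.2945,-0.01],[0,0,-0.268],0],
    [[0.0137,-0.2945,-0.01],[0,0,-0.268],0],
    [[0.0137,-0.2945,-0.01],[0,0,-0.268],0],
    [[0.0137,-0.2945,-0.01],[0,0,-0.268],0],
    [[-0.0575,-0.7775,-0.001],[0,0,-0.523],0],
    [[-0.0575,-0.7775,-0.001],[0,0,-0.523],0],
    [[-0.0575,-0.7775,-0.001],[0,0,-0.523],0],
    [[-0.0575,-0.7775,-0.001],[0,0,-0.523],0],
    [[-0.0575,-0.7775,-0.001],[0,0,-0.523],0],
    [[-0.0575,-0.7775,-0.001],[0,0,-0.523],0],
    [[-0.0575,-0.7775,-0.001],[0,0,-0.523],0],
    [[-0.0575,-0.7775,-0.001],[0,0,-0.523],0],
    [[-0.0575,-0.7775,-0.001],[0,0,-0.523],0],
    [[-0.0575,-0.7775,-0.001],[0,0,-0.523],0],
    [[-0.0575,-0.7775,-0.001],[0,0,-0.523],0],
  ],
)

```text
clock: 10.48
ee_pos: [475.5, 385.7, 178.4]
orientation: [179.9, -0.0, 24.4]
ft_force: [-0.5, -0.3, 0.5]
grip_width: 86.9
```

```bash
python3 -c "
from h import *
plan((474.3,387.8,35,24.6))
import cv2;cv2.imwrite('pics/s1.png',np.hstack([snapshot('scene')[160:340,160:540],snapshot('top')[170:350,60:240]])[...,::-1])"
```

```text
t 10.47 ee [475.5 385.7 178.4] [179.9  -0.   24.4] f [-0.5 -0.3  0.5] grip 86.9 j7 [ -4. -34.]
[-0.0002, -0.0026, 0.1434] [0.001, -0.0, -0.003] rows 2.3
```

View pics/s1.png

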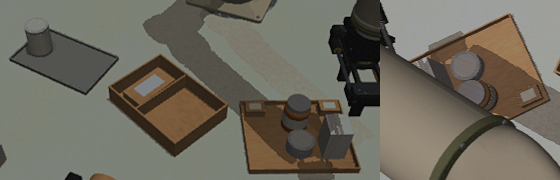

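The can stands upright at the far end of the side tray, and the gripper is above the carton.

Emit:
apply_moves(
  series=[
    [[0,-0.0005,0.04],[0,0,0],0],
    [[0,-0.0005,0.09],[0,0,0],0],
    [[0,-0.0005,0.125],[0,0,0],0],
    [[0,-0.0005,0.143],[0,0,0],0],
    [[0,-0.0005,0.143],[0,0,0],0],
    [[0,-0.0005,0.143],[0,0,0],0],
    [[0,-0.0005,0.143],[0,0,0],1],
    [[0,-0.0005,0.143],[0,0,0],1],
    [[0,-0.0005,0.143],[0,0,0],1],
    [[0,-0.0005,0.143],[0,0,0],1],
    [[0,-0.0005,0.143],[0,0,0],1],
    [[0,-0.0005,0.143],[0,0,0],1],
  ],
  force=20,
)

```text
clock: 12.08
ee_pos: [474.0, 388.1, 35.6]
orientation: [180.0, -0.0, 24.6]
ft_force: [0.6, -0.5, 1.6]
grip_width: 55.8
```

```bash
python3 -c "
from h import *
plan((474.3,387.8,190,24.6),(500,-50,190,10),(473.5,-233,160,-5.4),(473.5,-233,37,-5.4))"
```

```text
t 12.07 ee [474.  388.1  35.6] [180.   -0.   24.6] f [ 0.6 -0.5  1.6] grip 55.8 j7 [ -7. -39.]
[0.0001, 0.0004, -0.1544] [0.0, -0.0, -0.0] rows 2.5
[-0.1586, 0.4092, -0.1544] [0.0, -0.0, 0.254] rows 7.4
[-0.2588, 0.5646, -0.1243] [0.0, -0.0, 0.523] rows 10.1
[-0.2588, 0.5646, -0.0013] [0.0, -0.0, 0.523] rows 9.9
```

Emit:
apply_moves(
  series=[
    [[0,0,-0.03],[0,0,0],1],
    [[0,0,-0.08],[0,0,0],1],
    [[0,0,-0.13],[0,0,0],1],
    [[0,0,-0.154],[0,0,0],1],
    [[-0.159,0.409,-0.154],[0,0,0.254],1],
    [[-0.159,0.409,-0.154],[0,0,0.254],1],
    [[-0.159,0.409,-0.154],[0,0,0.254],1],
    [[-0.159,0.409,-0.154],[0,0,0.254],1],
    [[-0.159,0.409,-0.154],[0,0,0.254],1],
    [[-0.159,0.409,-0.154],[0,0,0.254],1],
    [[-0.159,0.409,-0.154],[0,0,0.254],1],
    [[-0.159,0.409,-0.154],[0,0,0.254],1],
    [[-0.259,0.5645,-0.124],[0,0,0.523],1],
    [[-0.259,0.5645,-0.124],[0,0,0.523],1],
    [[-0.259,0.5645,-0.124],[0,0,0.523],1],
    [[-0.259,0.5645,-0.124],[0,0,0.523],1],
    [[-0.259,0.5645,-0.124],[0,0,0.523],1],
  ],
)

```text
clock: 14.2
ee_pos: [473.6, -231.6, 159.3]
orientation: [-179.9, 0.0, -5.3]
ft_force: [0.4, -0.0, -1.4]
grip_width: 55.6
```

```bash
python3 -c "
from h import *
plan((473.5,-233,37,-5.4))"
```

```text
t 14.2 ee [ 473.6 -231.6  159.3] [-179.9    0.    -5.3] f [ 0.4 -0.  -1.4] grip 55.6 j7 [51. 10.]
[0.0001, 0.0015, 0.1223] [-0.001, 0.0, 0.001] rows 2.0
```

Emit:
apply_moves(
  series=[
    [[0,0,0.03],[0,0,0],1],
    [[0,0,0.07],[0,0,0],1],
    [[0,0,0.1],[0,0,0],1],
    [[0,0,0.116],[0,0,0],1],
    [[0,0,0.121],[0,0,0],1],
    [[0,0,0.1235],[0,0,0],1],
    [[0,0,0.1235],[0,0,0],1],
    [[0,0,0.1235],[0,0,0],0],
    [[0,0,0.1235],[0,0,0],0],
    [[0,0,0.1235],[0,0,0],0],
    [[0,0,0.1235],[0,0,0],0],
    [[0,0,0.08],[0,0,0],0],
    [[0,0,0.03],[0,0,0],0],
    [[0,0,-0.02],[0,0,0],0],
  ],
)

```text
clock: 15.95
ee_pos: [473.1, -232.8, 181.1]
orientation: [-180.0, 0.0, -5.4]
ft_force: [0.7, -0.5, -1.1]
grip_width: 86.4
```

```bash
python3 -c "
from h import *
plan((500,0,190,-30),(439.5,294.4,180,-65.4))"
```

```text
t 15.95 ee [ 473.1 -232.8  181.1] [-180.     0.    -5.4] f [ 0.7 -0.5 -1.1] grip 86.4 j7 [51. 11.]
[0.005, -0.2343, -0.0089] [-0.0, 0.0, 0.43] rows 3.8
[-0.0828, -0.5217, 0.0012] [-0.0, 0.0, 1.048] rows 8.5
```

Emit:
apply_moves(
  series=[
    [[0.005,-0.234,-0.009],[0,0,0.43],0],
    [[0.005,-0.234,-0.009],[0,0,0.43],0],
    [[0.005,-0.234,-0.009],[0,0,0.43],0],
    [[0.005,-0.234,-0.009],[0,0,0.43],0],
    [[-0.083,-0.5215,0.001],[0,0,1.048],0],
    [[-0.083,-0.5215,0.001],[0,0,1.048],0],
    [[-0.083,-0.5215,0.001],[0,0,1.048],0],
    [[-0.083,-0.5215,0.001],[0,0,1.048],0],
    [[-0.083,-0.5215,0.001],[0,0,1.048],0],
    [[-0.083,-0.5215,0.001],[0,0,1.048],0],
    [[-0.083,-0.5215,0.001],[0,0,1.048],0],
    [[-0.083,-0.5215,0.001],[0,0,1.048],0],
  ],
)

```text
clock: 17.45
ee_pos: [440.5, 292.2, 178.3]
orientation: [180.0, -0.1, -65.6]
ft_force: [-0.2, -0.3, -0.0]
grip_width: 86.9
```

```bash
python3 -c "
from h import *
plan((439.5,294.4,30,-65.4))"
```

```text
t 17.45 ee [440.5 292.2 178.3] [ 1.80e+02 -1.00e-01 -6.56e+01] f [-0.2 -0.3 -0. ] grip 86.9 j7 [   6. -113.]
[-0.0026, -0.0001, 0.1483] [0.0, -0.001, -0.003] rows 2.4
```

Emit:
apply_moves(
  series=[
    [[-0.0005,0,0.04],[0,0,0],0],
    [[-0.0005,0,0.09],[0,0,0],0],
    [[-0.0005,0,0.13],[0,0,0],0],
    [[-0.0005,0,0.148],[0,0,0],0],
    [[-0.0005,0,0.148],[0,0,0],0],
    [[-0.0005,0,0.148],[0,0,0],0],
    [[-0.0005,0,0.148],[0,0,0],1],
    [[-0.0005,0,0.148],[0,0,0],1],
    [[-0.0005,0,0.148],[0,0,0],1],
    [[-0.0005,0,0.148],[0,0,0],1],
    [[-0.0005,0,0.148],[0,0,0],1],
    [[-0.0005,0,0.148],[0,0,0],1],
  ],
  force=30,
)

```text
clock: 18.95
ee_pos: [439.5, 294.5, 30.7]
orientation: [-180.0, -0.0, -65.4]
ft_force: [-0.9, -0.9, 4.5]
grip_width: 59.3
```

```bash
python3 -c "
from h import *
plan((439.5,294.4,215,-65.4),(490,0,215,-30),(466,-312.5,175,-5.4))"
```

```text
t 18.95 ee [439.5 294.5  30.7] [-180.    -0.   -65.4] f [-0.9 -0.9  4.5] grip 59.3 j7 [   1. -121.]
[0.0001, 0.0, -0.1843] [-0.0, -0.0, -0.001] rows 2.9
[0.2889, 0.0765, -0.1843] [-0.0, -0.0, -0.618] rows 5.6
[0.5631, 0.2283, -0.1443] [-0.0, -0.0, -1.048] rows 10.0
```

Emit:
apply_moves(
  series=[
    [[0,0,-0.03],[0,0,0],1],
    [[0,0,-0.08],[0,0,0],1],
    [[0,0,-0.13],[0,0,0],1],
    [[0,0,-0.184],[0,0,0],1],
    [[0.289,0.0765,-0.184],[0,0,-0.618],1],
    [[0.289,0.0765,-0.184],[0,0,-0.618],1],
    [[0.289,0.0765,-0.184],[0,0,-0.618],1],
    [[0.289,0.0765,-0.184],[0,0,-0.618],1],
    [[0.289,0.0765,-0.184],[0,0,-0.618],1],
    [[0.289,0.0765,-0.184],[0,0,-0.618],1],
    [[0.563,0.2285,-0.144],[0,0,-1.048],1],
    [[0.563,0.2285,-0.144],[0,0,-1.048],1],
    [[0.563,0.2285,-0.144],[0,0,-1.048],1],
    [[0.563,0.2285,-0.144],[0,0,-1.048],1],
    [[0.563,0.2285,-0.144],[0,0,-1.048],1],
    [[0.563,0.2285,-0.144],[0,0,-1.048],1],
    [[0.563,0.2285,-0.144],[0,0,-1.048],1],
  ],
)

```text
clock: 21.08
ee_pos: [464.9, -313.0, 173.5]
orientation: [-179.9, 0.1, -5.5]
ft_force: [0.0, 0.9, -2.5]
grip_width: 59.7
```

```bash
python3 -c "
from h import *
plan((466,-312.5,31.7,-5.4))"
```

```text
t 21.07 ee [ 464.9 -313.   173.5] [-1.799e+02  1.000e-01 -5.500e+00] f [ 0.   0.9 -2.5] grip 59.7 j7 [55. 18.]
[0.0012, -0.0004, 0.1418] [-0.001, 0.001, -0.002] rows 2.3
```

Emit:
apply_moves(
  series=[
    [[0.0005,0,0.03],[0,0,0],1],
    [[0.0005,0,0.07],[0,0,0],1],
    [[0.0005,0,0.11],[0,0,0],1],
    [[0.0005,0,0.135],[0,0,0],1],
    [[0.0005,0,0.14],[0,0,0],1],
    [[0.0005,0,0.1425],[0,0,0],1],
    [[0.0005,0,0.1425],[0,0,0],1],
    [[0.0005,0,0.1425],[0,0,0],0],
    [[0.0005,0,0.1425],[0,0,0],0],
    [[0.0005,0,0.1425],[0,0,0],0],
    [[0.0005,0,0.1425],[0,0,0],0],
    [[0.0005,0,0.09],[0,0,0],0],
    [[0.0005,0,0.04],[0,0,0],0],
    [[0.0005,0,0],[0,0,0],0],
    [[0.0005,0,-0.02],[0,0,0],0],
    [[0.0005,0,-0.02],[0,0,0],0],
  ],
)

```text
clock: 23.08
ee_pos: [466.9, -313.0, 196.1]
orientation: [179.9, -0.1, -5.4]
ft_force: [0.2, -0.5, -0.7]
grip_width: 86.8
```

```bash
python3 -c "
from h import *
plan((500,0,190,10),(501.5,323.3,150,24.6))
import cv2;a=snapshot('scene');b=snapshot('top');cv2.imwrite('pics/s2.png',cv2.resize(np.hstack([a[160:340,160:540],b[170:350,60:240]]),None,fx=1.4,fy=1.4)[...,::-1])"
```

```text
t 23.07 ee [ 466.9 -313.   196.1] [ 1.799e+02 -1.000e-01 -5.400e+00] f [ 0.2 -0.5 -0.7] grip 86.8 j7 [56. 18.]
[0.0035, -0.3148, 0.0055] [0.002, -0.002, -0.269] rows 5.0
[-0.0254, -0.6368, 0.0449] [0.002, -0.002, -0.523] rows 10.2
```

View pics/s2.png

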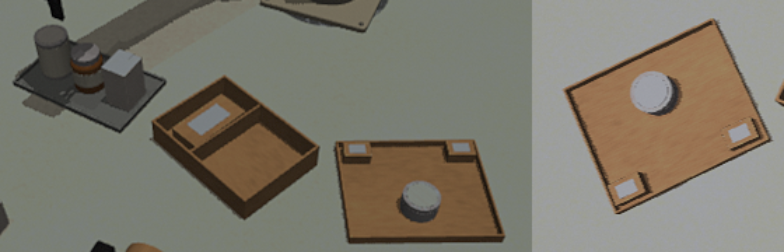

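All three stand on the side tray and the tin hasn't moved (scene crop 421,198), so I go for the tin.

Emit:
apply_moves(
  series=[
    [[0.0035,-0.315,0.005],[0,0,-0.269],0],
    [[0.0035,-0.315,0.005],[0,0,-0.269],0],
    [[0.0035,-0.315,0.005],[0,0,-0.269],0],
    [[0.0035,-0.315,0.005],[0,0,-0.269],0],
    [[0.0035,-0.315,0.005],[0,0,-0.269],0],
    [[0.0035,-0.315,0.005],[0,0,-0.269],0],
    [[-0.0255,-0.637,0.045],[0,0,-0.523],0],
    [[-0.0255,-0.637,0.045],[0,0,-0.523],0],
    [[-0.0255,-0.637,0.045],[0,0,-0.523],0],
    [[-0.0255,-0.637,0.045],[0,0,-0.523],0],
    [[-0.0255,-0.637,0.045],[0,0,-0.523],0],
    [[-0.0255,-0.637,0.045],[0,0,-0.523],0],
    [[-0.0255,-0.637,0.045],[0,0,-0.523],0],
    [[-0.0255,-0.637,0.045],[0,0,-0.523],0],
  ],
)

```text
clock: 24.92
ee_pos: [501.5, 321.6, 149.1]
orientation: [179.9, 0.0, 24.4]
ft_force: [-0.1, -0.2, 0.2]
grip_width: 87.0
```

```bash
python3 -c "
from h import *
plan((501,323.5,8,24.6))"
```

```text
t 24.93 ee [501.5 321.6 149.1] [179.9   0.   24.4] f [-0.1 -0.2  0.2] grip 87.0 j7 [  3. -28.]
[0.0004, -0.0022, 0.1411] [0.001, 0.001, -0.003] rows 2.3
```

I part-close the jaws for clearance from the tray's back wall.

Emit:
apply_moves(
  series=[
    [[0,-0.0005,0.03],[0,0,0],0.14],
    [[0,-0.0005,0.07],[0,0,0],0.14],
    [[0,-0.0005,0.1],[0,0,0],0.14],
    [[0,-0.0005,0.1],[0,0,0],0.14],
    [[0,-0.0005,0.1],[0,0,0],0.14],
  ],
)

```text
clock: 25.55
ee_pos: [501.5, 323.8, 51.0]
orientation: [180.0, -0.1, 24.5]
ft_force: [0.2, 0.7, -0.4]
grip_width: 75.1
```

```bash
python3 -c "
from h import *
plan((501,323.5,8,24.6))"
```

```text
t 25.55 ee [501.5 323.8  51. ] [ 1.80e+02 -1.00e-01  2.45e+01] f [ 0.2  0.7 -0.4] grip 75.1 j7 [  1. -32.]
[-0.0006, 0.0001, 0.043] [0.0, -0.002, -0.002] rows 0.7
```

Emit:
apply_moves(
  series=[
    [[-0.0005,0,0.02],[0,0,0],0.14],
    [[-0.0005,0,0.035],[0,0,0],0.14],
    [[-0.0005,0,0.042],[0,0,0],0.14],
    [[-0.0005,0,0.042],[0,0,0],0.14],
    [[-0.0005,0,0.042],[0,0,0],1],
    [[-0.0005,0,0.042],[0,0,0],1],
    [[-0.0005,0,0.042],[0,0,0],1],
    [[-0.0005,0,0.042],[0,0,0],1],
    [[-0.0005,0,0.042],[0,0,0],1],
  ],
  force=25,
)

```text
clock: 26.68
ee_pos: [500.2, 324.4, 8.0]
orientation: [180.0, -0.0, 24.6]
ft_force: [0.4, -1.7, 4.4]
grip_width: 59.2
```

```bash
python3 -c "
from h import *
plan((501,323.5,150,24.6),(528,44.4,150,-22.5))"
```

```text
t 26.68 ee [500.2 324.4   8. ] [180.   -0.   24.6] f [ 0.4 -1.7  4.4] grip 59.2 j7 [ -1. -34.]
[0.0005, 0.0012, -0.142] [0.0, -0.001, -0.0] rows 2.3
[-0.0911, 0.2662, -0.1421] [-0.0, -0.001, 0.822] rows 5.0
```

Emit:
apply_moves(
  series=[
    [[0,0,-0.03],[0,0,0],1],
    [[0,0,-0.08],[0,0,0],1],
    [[0,0,-0.142],[0,0,0],1],
    [[-0.091,0.266,-0.142],[0,0,0.822],1],
    [[-0.091,0.266,-0.142],[0,0,0.822],1],
    [[-0.091,0.266,-0.142],[0,0,0.822],1],
    [[-0.091,0.266,-0.142],[0,0,0.822],1],
    [[-0.091,0.266,-0.142],[0,0,0.822],1],
    [[-0.091,0.266,-0.142],[0,0,0.822],1],
    [[-0.091,0.266,-0.142],[0,0,0.822],1],
    [[-0.091,0.266,-0.142],[0,0,0.822],1],
  ],
)

```text
clock: 28.05
ee_pos: [527.5, 46.2, 149.5]
orientation: [-180.0, 0.0, -22.3]
ft_force: [0.6, 0.4, -2.4]
grip_width: 59.5
```

```bash
python3 -c "
from h import *
plan((528,44.4,9.2,-22.5))"
```

```text
t 28.05 ee [527.5  46.2 149.5] [-180.     0.   -22.3] f [ 0.6  0.4 -2.4] grip 59.5 j7 [ 27. -40.]
[0.0012, 0.0015, 0.1403] [-0.0, 0.0, 0.003] rows 2.2
```

Emit:
apply_moves(
  series=[
    [[0,0,0.03],[0,0,0],1],
    [[0,0,0.07],[0,0,0],1],
    [[0,0,0.11],[0,0,0],1],
    [[0,0,0.133],[0,0,0],1],
    [[0,0,0.138],[0,0,0],1],
    [[0,0,0.1405],[0,0,0],1],
    [[0,0,0.1405],[0,0,0],1],
    [[0,0,0.1405],[0,0,0],0],
    [[0,0,0.1405],[0,0,0],0],
    [[0,0,0.1405],[0,0,0],0],
    [[0,0,0.1405],[0,0,0],0],
    [[0,0,0.09],[0,0,0],0],
    [[0,0,0.04],[0,0,0],0],
    [[0,0,0],[0,0,0],0],
    [[0,0,-0.03],[0,0,0],0],
    [[0,0,-0.03],[0,0,0],0],
    [[0,0,-0.03],[0,0,0],0],
  ],
)

```text
clock: 30.18
ee_pos: [527.4, 44.3, 178.9]
orientation: [180.0, 0.0, -22.5]
ft_force: [-0.9, -0.1, -0.2]
grip_width: 87.0
```

```bash
python3 -c "
from h import *
plan((466,-312.5,180,-5.4))
import cv2;a=snapshot('scene');cv2.imwrite('pics/s3.png',cv2.resize(a[140:340,140:440],None,fx=2.5,fy=2.5)[...,::-1])"
```

```text
t 30.18 ee [527.4  44.3 178.9] [180.    0.  -22.5] f [-0.9 -0.1 -0.2] grip 87.0 j7 [ 28. -39.]
[0.0799, 0.3531, -0.001] [0.0, 0.001, -0.299] rows 5.8
```

View pics/s3.png

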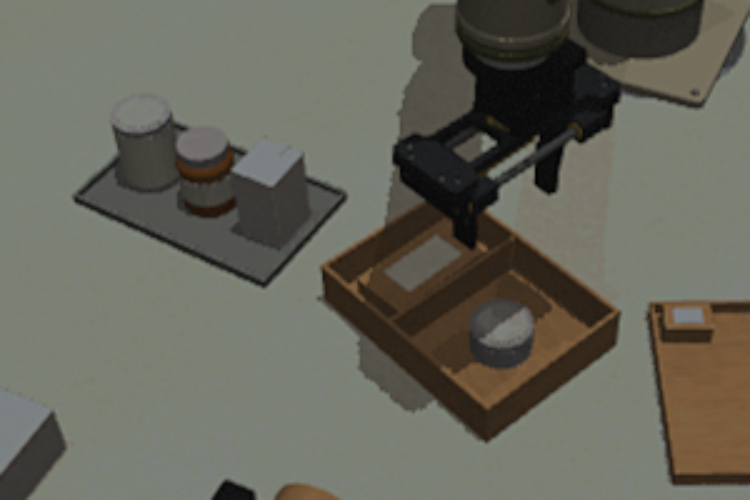

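The tin lies flat in the wide compartment at about (502,333), and the other three still stand on the side tray. The jar goes back first.

Emit:
apply_moves(
  series=[
    [[0.08,0.353,-0.001],[0,0,-0.299],0],
    [[0.08,0.353,-0.001],[0,0,-0.299],0],
    [[0.08,0.353,-0.001],[0,0,-0.299],0],
    [[0.08,0.353,-0.001],[0,0,-0.299],0],
    [[0.08,0.353,-0.001],[0,0,-0.299],0],
    [[0.08,0.353,-0.001],[0,0,-0.299],0],
    [[0.08,0.353,-0.001],[0,0,-0.299],0],
    [[0.08,0.353,-0.001],[0,0,-0.299],0],
    [[0.08,0.353,-0.001],[0,0,-0.299],0],
  ],
  force=30,
)

```text
clock: 31.35
ee_pos: [467.0, -310.6, 180.2]
orientation: [-180.0, 0.0, -5.3]
ft_force: [-0.0, 0.0, -0.4]
grip_width: 87.1
```

```bash
python3 -c "
from h import *
plan((466.2,-312.8,31.7,-5.4))"
```

```text
t 31.35 ee [ 467.  -310.6  180.2] [-180.     0.    -5.3] f [-0.   0.  -0.4] grip 87.1 j7 [56. 18.]
[-0.0005, 0.0023, 0.1485] [-0.001, 0.0, 0.003] rows 2.4
```

Emit:
apply_moves(
  series=[
    [[-0.0003,0.0005,0.04],[0,0,0],0],
    [[-0.0003,0.0005,0.09],[0,0,0],0],
    [[-0.0003,0.0005,0.13],[0,0,0],0],
    [[-0.0003,0.0005,0.148],[0,0,0],0],
    [[-0.0003,0.0005,0.148],[0,0,0],0],
    [[-0.0003,0.0005,0.148],[0,0,0],0],
    [[-0.0003,0.0005,0.148],[0,0,0],1],
    [[-0.0003,0.0005,0.148],[0,0,0],1],
    [[-0.0003,0.0005,0.148],[0,0,0],1],
    [[-0.0003,0.0005,0.148],[0,0,0],1],
    [[-0.0003,0.0005,0.148],[0,0,0],1],
    [[-0.0003,0.0005,0.148],[0,0,0],1],
  ],
)

```text
clock: 32.85
ee_pos: [466.4, -312.9, 32.8]
orientation: [180.0, -0.0, -5.4]
ft_force: [-0.7, 0.6, 3.0]
grip_width: 59.4
```

```bash
python3 -c "
from h import *
plan((466.2,-312.8,210,-5.4),(490,0,210,-30),(439.5,294.5,160,-65.4))"
```

```text
t 32.85 ee [ 466.4 -312.9   32.8] [180.   -0.   -5.4] f [-0.7  0.6  3. ] grip 59.4 j7 [53. 13.]
[-0.0001, -0.0, -0.1772] [0.0, -0.0, 0.0] rows 2.8
[-0.0058, -0.3137, -0.1773] [0.0, -0.001, 0.43] rows 5.8
[-0.0837, -0.6022, -0.1274] [0.0, -0.001, 1.047] rows 9.9
```

Emit:
apply_moves(
  series=[
    [[0,0,-0.03],[0,0,0],1],
    [[0,0,-0.08],[0,0,0],1],
    [[0,0,-0.13],[0,0,0],1],
    [[0,0,-0.177],[0,0,0],1],
    [[-0.006,-0.3135,-0.177],[0,0,0.43],1],
    [[-0.006,-0.3135,-0.177],[0,0,0.43],1],
    [[-0.006,-0.3135,-0.177],[0,0,0.43],1],
    [[-0.006,-0.3135,-0.177],[0,0,0.43],1],
    [[-0.006,-0.3135,-0.177],[0,0,0.43],1],
    [[-0.006,-0.3135,-0.177],[0,0,0.43],1],
    [[-0.0835,-0.602,-0.127],[0,0,1.047],1],
    [[-0.0835,-0.602,-0.127],[0,0,1.047],1],
    [[-0.0835,-0.602,-0.127],[0,0,1.047],1],
    [[-0.0835,-0.602,-0.127],[0,0,1.047],1],
    [[-0.0835,-0.602,-0.127],[0,0,1.047],1],
    [[-0.0835,-0.602,-0.127],[0,0,1.047],1],
    [[-0.0835,-0.602,-0.127],[0,0,1.047],1],
    [[-0.0835,-0.602,-0.127],[0,0,1.047],1],
  ],
)

```text
clock: 35.1
ee_pos: [440.0, 292.9, 159.0]
orientation: [179.9, -0.0, -65.5]
ft_force: [-0.2, 0.6, -3.7]
grip_width: 59.6
```

```bash
python3 -c "
from h import *
plan((439.5,294.5,31.8,-65.4))"
```

```text
t 35.1 ee [440.  292.9 159. ] [179.9  -0.  -65.5] f [-0.2  0.6 -3.7] grip 59.6 j7 [   7. -115.]
[-0.0018, -0.0004, 0.1272] [0.001, -0.001, -0.001] rows 2.0
```

Emit:
apply_moves(
  series=[
    [[-0.0003,0,0.03],[0,0,0],1],
    [[-0.0003,0,0.07],[0,0,0],1],
    [[-0.0003,0,0.1],[0,0,0],1],
    [[-0.0003,0,0.12],[0,0,0],1],
    [[-0.0003,0,0.126],[0,0,0],1],
    [[-0.0003,0,0.128],[0,0,0],1],
    [[-0.0003,0,0.128],[0,0,0],1],
    [[-0.0003,0,0.128],[0,0,0],0],
    [[-0.0003,0,0.128],[0,0,0],0],
    [[-0.0003,0,0.128],[0,0,0],0],
    [[-0.0003,0,0.128],[0,0,0],0],
    [[-0.0003,0,0.08],[0,0,0],0],
    [[-0.0003,0,0.03],[0,0,0],0],
    [[-0.0003,0,-0.02],[0,0,0],0],
    [[-0.0003,0,-0.02],[0,0,0],0],
  ],
)

```text
clock: 36.98
ee_pos: [440.9, 296.2, 183.2]
orientation: [-179.6, -0.0, -65.4]
ft_force: [0.4, 0.6, -0.3]
grip_width: 87.0
```

```bash
python3 -c "
from h import *
plan((500,0,190,-30),(473.5,-233,180,-5.4))"
```

```text
t 36.98 ee [440.9 296.2 183.2] [-179.6   -0.   -65.4] f [ 0.4  0.6 -0.3] grip 87.0 j7 [   8. -114.]
[0.2939, 0.0697, -0.0072] [-0.006, -0.002, -0.617] rows 4.8
[0.4946, 0.1909, 0.002] [-0.006, -0.003, -1.047] rows 8.5
```

Emit:
apply_moves(
  series=[
    [[0.294,0.07,-0.007],[0,0,-0.617],0],
    [[0.294,0.07,-0.007],[0,0,-0.617],0],
    [[0.294,0.07,-0.007],[0,0,-0.617],0],
    [[0.294,0.07,-0.007],[0,0,-0.617],0],
    [[0.294,0.07,-0.007],[0,0,-0.617],0],
    [[0.495,0.191,0.002],[0,0,-1.047],0],
    [[0.495,0.191,0.002],[0,0,-1.047],0],
    [[0.495,0.191,0.002],[0,0,-1.047],0],
    [[0.495,0.191,0.002],[0,0,-1.047],0],
    [[0.495,0.191,0.002],[0,0,-1.047],0],
    [[0.495,0.191,0.002],[0,0,-1.047],0],
    [[0.495,0.191,0.002],[0,0,-1.047],0],
    [[0.495,0.191,0.002],[0,0,-1.047],0],
  ],
  force=20,
)

```text
clock: 38.6
ee_pos: [472.3, -233.4, 177.4]
orientation: [-180.0, 0.0, -5.3]
ft_force: [0.1, -0.2, -1.0]
grip_width: 87.3
```

```bash
python3 -c "
from h import *
plan((473.5,-233,37,-5.4))"
```

```text
t 38.6 ee [ 472.3 -233.4  177.4] [-180.     0.    -5.3] f [ 0.1 -0.2 -1. ] grip 87.3 j7 [57. 10.]
[0.0011, -0.0005, 0.1404] [-0.0, 0.0, 0.002] rows 2.2
```

Emit:
apply_moves(
  series=[
    [[0.001,0,0.04],[0,0,0],0],
    [[0.001,0,0.08],[0,0,0],0],
    [[0.001,0,0.12],[0,0,0],0],
    [[0.001,0,0.14],[0,0,0],0],
    [[0.001,0,0.14],[0,0,0],0],
    [[0.001,0,0.14],[0,0,0],0],
    [[0.001,0,0.14],[0,0,0],0],
  ],
)

```text
clock: 39.48
ee_pos: [473.9, -235.4, 39.0]
orientation: [179.9, -0.1, -5.4]
ft_force: [0.9, -0.6, 0.1]
grip_width: 87.1
```

```bash
python3 -c "
from h import *
plan((473.5,-233,37,-5.4))"
```

```text
t 39.48 ee [ 473.9 -235.4   39. ] [ 1.799e+02 -1.000e-01 -5.400e+00] f [ 0.9 -0.6  0.1] grip 87.1 j7 [54.  4.]
[-0.0007, -0.0023, 0.002] [0.001, -0.002, 0.0] rows 0.0
```

Emit:
apply_moves(
  series=[
    [[-0.0005,-0.002,0.001],[0,0,0],0],
    [[-0.0005,-0.002,0.001],[0,0,0],0],
    [[-0.0005,-0.002,0.001],[0,0,0],1],
    [[-0.0005,-0.002,0.001],[0,0,0],1],
    [[-0.0005,-0.002,0.001],[0,0,0],1],
    [[-0.0005,-0.002,0.001],[0,0,0],1],
    [[-0.0005,-0.002,0.001],[0,0,0],1],
    [[-0.0005,-0.002,0.001],[0,0,0],1],
  ],
)

```text
clock: 40.48
ee_pos: [472.8, -233.0, 36.6]
orientation: [180.0, -0.0, -5.4]
ft_force: [-0.5, -0.2, -0.2]
grip_width: 55.7
```

```bash
python3 -c "
from h import *
plan((473.5,-233,210,-5.4),(500,-50,210,10),(474,388.1,170,24.6))"
```

```text
t 40.48 ee [ 472.8 -233.    36.6] [180.   -0.   -5.4] f [-0.5 -0.2 -0.2] grip 55.7 j7 [54.  3.]
[0.0007, -0.0, -0.1734] [0.0, -0.0, 0.0] rows 2.8
[0.0099, -0.1847, -0.1734] [0.0, -0.0, -0.269] rows 4.1
[-0.0571, -0.6184, -0.1335] [0.0, -0.0, -0.523] rows 10.2
```

Emit:
apply_moves(
  series=[
    [[0,0,-0.03],[0,0,0],1],
    [[0,0,-0.08],[0,0,0],1],
    [[0,0,-0.13],[0,0,0],1],
    [[0,0,-0.173],[0,0,0],1],
    [[0.01,-0.1845,-0.173],[0,0,-0.269],1],
    [[0.01,-0.1845,-0.173],[0,0,-0.269],1],
    [[0.01,-0.1845,-0.173],[0,0,-0.269],1],
    [[0.01,-0.1845,-0.173],[0,0,-0.269],1],
    [[-0.057,-0.6185,-0.1335],[0,0,-0.523],1],
    [[-0.057,-0.6185,-0.1335],[0,0,-0.523],1],
    [[-0.057,-0.6185,-0.1335],[0,0,-0.523],1],
    [[-0.057,-0.6185,-0.1335],[0,0,-0.523],1],
    [[-0.057,-0.6185,-0.1335],[0,0,-0.523],1],
    [[-0.057,-0.6185,-0.1335],[0,0,-0.523],1],
    [[-0.057,-0.6185,-0.1335],[0,0,-0.523],1],
    [[-0.057,-0.6185,-0.1335],[0,0,-0.523],1],
    [[-0.057,-0.6185,-0.1335],[0,0,-0.523],1],
    [[-0.057,-0.6185,-0.1335],[0,0,-0.523],1],
  ],
)

```text
clock: 42.72
ee_pos: [475.3, 386.1, 169.9]
orientation: [179.9, 0.0, 24.4]
ft_force: [0.3, -0.2, -2.3]
grip_width: 55.9
```

```bash
python3 -c "
from h import *
plan((474,388.1,35.6,24.6))"
```

```text
t 42.73 ee [475.3 386.1 169.9] [179.9   0.   24.4] f [ 0.3 -0.2 -2.3] grip 55.9 j7 [ -1. -36.]
[-0.0004, -0.0025, 0.1343] [0.001, 0.0, -0.003] rows 2.1
```

Emit:
apply_moves(
  series=[
    [[0,-0.0005,0.03],[0,0,0],1],
    [[0,-0.0005,0.07],[0,0,0],1],
    [[0,-0.0005,0.105],[0,0,0],1],
    [[0,-0.0005,0.126],[0,0,0],1],
    [[0,-0.0005,0.132],[0,0,0],1],
    [[0,-0.0005,0.1345],[0,0,0],1],
    [[0,-0.0005,0.1345],[0,0,0],1],
  ],
)

```text
clock: 43.6
ee_pos: [474.3, 389.1, 36.5]
orientation: [-180.0, -0.1, 24.6]
ft_force: [0.5, 0.4, -1.9]
grip_width: 56.1
```

```bash
python3 -c "
from h import *
plan((474,388.1,35.6,24.6))"
```

```text
t 43.6 ee [474.3 389.1  36.5] [-1.80e+02 -1.00e-01  2.46e+01] f [ 0.5  0.4 -1.9] grip 56.1 j7 [ -5. -41.]
[-0.0007, 0.0007, 0.0009] [-0.0, -0.001, -0.001] rows 0.0
```

Emit:
apply_moves(
  series=[
    [[0,0.0005,0.001],[0,0,0],1],
    [[0,0.0005,0.001],[0,0,0],1],
    [[0,0.0005,0.001],[0,0,0],0],
    [[0,0.0005,0.001],[0,0,0],0],
    [[0,0.0005,0.001],[0,0,0],0],
    [[0,0.0005,0.001],[0,0,0],0],
    [[0,0.0005,-0.05],[0,0,0],0],
    [[0,0.0005,-0.1],[0,0,0],0],
    [[0,0.0005,-0.15],[0,0,0],0],
    [[0,0.0005,-0.15],[0,0,0],0],
    [[0,0.0005,-0.15],[0,0,0],0],
  ],
)

```text
clock: 44.98
ee_pos: [473.9, 387.8, 184.8]
orientation: [180.0, 0.0, 24.6]
ft_force: [0.2, -0.7, -0.7]
grip_width: 86.8
```

```bash
python3 -c "
from h import *
plan((500,-50,190,10),(458.7,-392.2,180,-5.4))"
```

```text
t 44.98 ee [473.9 387.8 184.8] [180.    0.   24.6] f [ 0.2 -0.7 -0.7] grip 86.8 j7 [ -1. -36.]
[-0.1584, 0.409, -0.0048] [0.001, 0.0, 0.254] rows 7.0
[-0.3382, 0.703, 0.0055] [0.001, 0.0, 0.523] rows 12.5
```

Emit:
apply_moves(
  series=[
    [[-0.1585,0.409,-0.005],[0,0,0.254],0],
    [[-0.1585,0.409,-0.005],[0,0,0.254],0],
    [[-0.1585,0.409,-0.005],[0,0,0.254],0],
    [[-0.1585,0.409,-0.005],[0,0,0.254],0],
    [[-0.1585,0.409,-0.005],[0,0,0.254],0],
    [[-0.1585,0.409,-0.005],[0,0,0.254],0],
    [[-0.1585,0.409,-0.005],[0,0,0.254],0],
    [[-0.338,0.703,0.0055],[0,0,0.523],0],
    [[-0.338,0.703,0.0055],[0,0,0.523],0],
    [[-0.338,0.703,0.0055],[0,0,0.523],0],
    [[-0.338,0.703,0.0055],[0,0,0.523],0],
    [[-0.338,0.703,0.0055],[0,0,0.523],0],
    [[-0.338,0.703,0.0055],[0,0,0.523],0],
    [[-0.338,0.703,0.0055],[0,0,0.523],0],
    [[-0.338,0.703,0.0055],[0,0,0.523],0],
    [[-0.338,0.703,0.0055],[0,0,0.523],0],
    [[-0.338,0.703,0.0055],[0,0,0.523],0],
  ],
  force=30,
)

```text
clock: 47.1
ee_pos: [459.5, -390.8, 180.2]
orientation: [180.0, -0.0, -5.3]
ft_force: [0.1, -0.7, 0.3]
grip_width: 87.3
```

```bash
python3 -c "
from h import *
plan((458.7,-392.2,37.5,-5.4))"
```

```text
t 47.1 ee [ 459.5 -390.8  180.2] [180.   -0.   -5.3] f [ 0.1 -0.7  0.3] grip 87.3 j7 [64. 22.]
[-0.0006, 0.0014, 0.1427] [0.0, -0.0, 0.002] rows 2.3
```

Emit:
apply_moves(
  series=[
    [[-0.0005,0.0005,0.04],[0,0,0],0],
    [[-0.0005,0.0005,0.09],[0,0,0],0],
    [[-0.0005,0.0005,0.125],[0,0,0],0],
    [[-0.0005,0.0005,0.1425],[0,0,0],0],
    [[-0.0005,0.0005,0.1425],[0,0,0],0],
    [[-0.0005,0.0005,0.1425],[0,0,0],0],
    [[-0.0005,0.0005,0.1425],[0,0,0],1],
    [[-0.0005,0.0005,0.1425],[0,0,0],1],
    [[-0.0005,0.0005,0.1425],[0,0,0],1],
    [[-0.0005,0.0005,0.1425],[0,0,0],1],
    [[-0.0005,0.0005,0.1425],[0,0,0],1],
    [[-0.0005,0.0005,0.1425],[0,0,0],1],
  ],
)

```text
clock: 48.6
ee_pos: [458.7, -392.3, 37.8]
orientation: [180.0, -0.0, -5.4]
ft_force: [-1.4, 0.1, 3.3]
grip_width: 61.3
```

```bash
python3 -c "
from h import *
plan((458.7,-392.2,210,-5.4),(490,-150,210,10),(531.3,260.8,170,24.6))"
```

```text
t 48.6 ee [ 458.7 -392.3   37.8] [180.   -0.   -5.4] f [-1.4  0.1  3.3] grip 61.3 j7 [62. 18.]
[0.0001, -0.0, -0.1722] [0.0, -0.0, 0.0] rows 2.8
[0.0085, -0.2441, -0.1723] [0.0, -0.0, -0.269] rows 4.8
[0.011, -0.657, -0.1324] [0.0, -0.0, -0.523] rows 10.7
```

Emit:
apply_moves(
  series=[
    [[0,0,-0.03],[0,0,0],1],
    [[0,0,-0.08],[0,0,0],1],
    [[0,0,-0.13],[0,0,0],1],
    [[0,0,-0.172],[0,0,0],1],
    [[0.0085,-0.244,-0.172],[0,0,-0.269],1],
    [[0.0085,-0.244,-0.172],[0,0,-0.269],1],
    [[0.0085,-0.244,-0.172],[0,0,-0.269],1],
    [[0.0085,-0.244,-0.172],[0,0,-0.269],1],
    [[0.0085,-0.244,-0.172],[0,0,-0.269],1],
    [[0.011,-0.657,-0.1325],[0,0,-0.523],1],
    [[0.011,-0.657,-0.1325],[0,0,-0.523],1],
    [[0.011,-0.657,-0.1325],[0,0,-0.523],1],
    [[0.011,-0.657,-0.1325],[0,0,-0.523],1],
    [[0.011,-0.657,-0.1325],[0,0,-0.523],1],
    [[0.011,-0.657,-0.1325],[0,0,-0.523],1],
    [[0.011,-0.657,-0.1325],[0,0,-0.523],1],
    [[0.011,-0.657,-0.1325],[0,0,-0.523],1],
    [[0.011,-0.657,-0.1325],[0,0,-0.523],1],
    [[0.011,-0.657,-0.1325],[0,0,-0.523],1],
  ],
)

```text
clock: 50.98
ee_pos: [531.8, 259.0, 169.7]
orientation: [179.9, 0.0, 24.4]
ft_force: [-0.1, 1.3, -4.5]
grip_width: 61.4
```

```bash
python3 -c "
from h import *
plan((531.3,260.8,36.8,24.6))"
```

```text
t 50.98 ee [531.8 259.  169.7] [179.9   0.   24.4] f [-0.1  1.3 -4.5] grip 61.4 j7 [ 13. -22.]
[0.0004, -0.0019, 0.1329] [0.001, 0.001, -0.003] rows 2.1
```

Emit:
apply_moves(
  series=[
    [[0,0,0.03],[0,0,0],1],
    [[0,0,0.07],[0,0,0],1],
    [[0,0,0.105],[0,0,0],1],
    [[0,0,0.125],[0,0,0],1],
    [[0,0,0.131],[0,0,0],1],
    [[0,0,0.133],[0,0,0],1],
    [[0,0,0.133],[0,0,0],1],
  ],
)

```text
clock: 51.85
ee_pos: [531.8, 261.2, 38.1]
orientation: [180.0, -0.1, 24.6]
ft_force: [0.1, -0.2, -3.9]
grip_width: 61.5
```

```bash
python3 -c "
from h import *
plan((531.3,260.8,36.8,24.6))"
```

```text
t 51.85 ee [531.8 261.2  38.1] [ 1.80e+02 -1.00e-01  2.46e+01] f [ 0.1 -0.2 -3.9] grip 61.5 j7 [  9. -27.]
[-0.0006, 0.0002, 0.0013] [0.0, -0.002, -0.001] rows 0.0
```

Set it down, release, rise and back off toward the middle so the cameras can see.

Emit:
apply_moves(
  series=[
    [[-0.0003,0,0.0012],[0,0,0],1],
    [[-0.0003,0,0.0012],[0,0,0],1],
    [[-0.0003,0,0.0012],[0,0,0],0],
    [[-0.0003,0,0.0012],[0,0,0],0],
    [[-0.0003,0,0.0012],[0,0,0],0],
    [[-0.0003,0,0.0012],[0,0,0],0],
    [[0,0,-0.05],[0,0,0],0],
    [[0,0,-0.1],[0,0,0],0],
    [[0,0,-0.16],[0,0,0],0],
    [[-0.2,0.45,-0.17],[0,0,0.2],0],
    [[-0.2,0.45,-0.17],[0,0,0.2],0],
    [[-0.2,0.45,-0.17],[0,0,0.2],0],
    [[-0.2,0.45,-0.17],[0,0,0.2],0],
    [[-0.2,0.45,-0.17],[0,0,0.2],0],
    [[-0.2,0.45,-0.17],[0,0,0.2],0],
    [[-0.2,0.45,-0.17],[0,0,0.2],0],
    [[-0.2,0.45,-0.17],[0,0,0.2],0],
    [[-0.2,0.45,-0.17],[0,0,0.2],0],
    [[-0.2,0.45,-0.17],[0,0,0.2],0],
    [[-0.2,0.45,-0.17],[0,0,0.2],0],
  ],
)

```text
clock: 54.35
ee_pos: [536.8, -229.8, 207.2]
orientation: [180.0, -0.0, 13.3]
ft_force: [-1.0, -0.2, -0.2]
grip_width: 87.0
```

```bash
python3 -c "
from h import *
plan()
import cv2;a=snapshot('scene')[...,::-1];b=snapshot('top')[...,::-1]
cv2.imwrite('pics/top9.png',b)
B=cv2.convertScaleAbs(cv2.resize(b[178:328,75:240],None,fx=2.4,fy=2.4,interpolation=2),alpha=1.4)
A=cv2.convertScaleAbs(cv2.resize(a[200:350,260:530],None,fx=1.6,fy=2.4,interpolation=2),alpha=1.4)
cv2.imwrite('pics/s4.png',np.hstack([B,A[:B.shape[0]]]))
b0=cv2.imread('pics/top0.png')
C=cv2.convertScaleAbs(cv2.resize(b[178:328,75:240],None,fx=4,fy=4,interpolation=2),alpha=1.4);cv2.imwrite('pics/ct9.png',C)"
```

```text
t 54.35 ee [ 536.8 -229.8  207.2] [180.   -0.   13.3] f [-1.  -0.2 -0.2] grip 87.0 j7 [56. 21.]
```

View pics/s4.png

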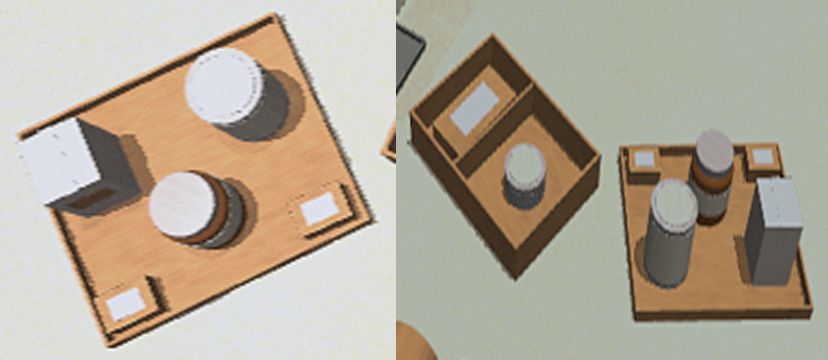

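View pics/ct9.png

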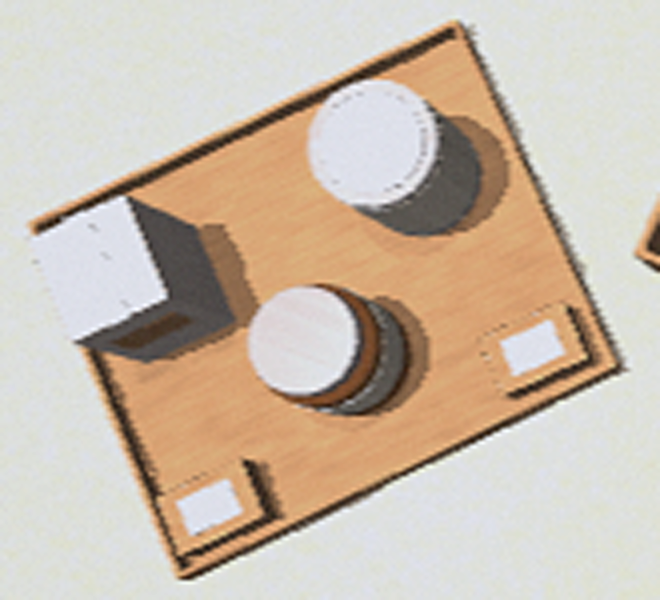

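The can (374,144), jar (304,341) and carton (99,270) in the 4x crop are all within about 3 px, or 1.5 mm, of where they started. The packs look unmoved and the tin lies flat in the wide compartment, so I hand in.

```bash
python3 -c "
from plant import ticket
print(ticket.finish_job())"
```

```text
the job is handed in; nothing more can be done
None
```

The job is done and handed in at about 54 s of the 147 s allowed. No verdict was reported.

- **What I did:** I moved the can, carton and jar onto the side tray, then set the tin in the wide compartment of the order box while they stood there. After that I put the jar, carton and can back where they had stood.
- **Last checks:** The final pictures show all three upright within about 1–2 mm of their starting places. The tin lies flat in the middle of the wide compartment. The packs show no visible shift, and the gripper is open and clear of everything. My height and position readings while setting things down were off by 1–2 mm because the arm was still settling, so I corrected the carton pick-up and the carton and can put-downs before gripping or releasing. No check failed.

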